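# Clear the board holder and hold its spring jaw open at the mark

### The job

Get the board holder ready for me: first lift the small transformer out from between its jaws and stand it upright in the open parts tray. Then pull the spring-loaded jaw back (it has an upright tab to take it by) until the line on the jaw is level with the line on the mark clip at the edge of the holder, and finish holding it there, without letting go, so that I can lay a board in. Do not shift the mark clip, and leave the other things on the bench where they are.

Things in the scene. Friction and masses are not known exactly. Their poses are not given: they have to be found in the camera images.
- holder: Board holder fixed to the bench: dark steel base plate 240 (x) x 90 (y) x 14 mm high, origin at the centre of its underside. Its own x axis points from the pull side (roughly nearest the robot) to the fixed jaw, y to its left, z up. Aluminium fixed jaw on the plate at x = +105 to +120 mm, top 44 mm above the bench; aluminium end post at x = -118 to -106 mm, 70 mm wide, top 34 mm above the bench. The sliding jaw runs on the plate between them.
- jaw: Sliding jaw, an aluminium block 44 (x) x 80 (y) mm, top 34 mm above the bench, with an upright tab on it. Origin at the centre of its underside (14 mm above the bench), at holder x = +8 mm, y = 0 when at rest (75 mm gap to the fixed jaw). Axes as the holder's. It is pulled along the holder's -x, up to 70 mm; a spring always pushes it back to rest: about 3 N at rest plus 1 N per 10 mm pulled; nothing latches.
- pull_tab (a point): Upright aluminium tab on top of the sliding jaw, moving with it: 10 mm thick along the holder's x, 50 mm wide along y, 38 mm tall. The point lies at the centre of its foot, 34 mm above the bench, 16 mm behind (-x of) the jaw's centre, so its top is 72 mm above the bench. Axes as the holder's. The jaw's top reaches 1 mm in -x and 33 mm in +x beyond the tab's faces.
- jaw_index (a point): The black line (3 mm wide, 14 mm long) across the +y edge of the sliding jaw's top, 34 mm above the bench: at the jaw's centre in x. Axes as the holder's; moves with the jaw.
- mark (a point): The mark: black line (3 mm wide) on top of the white clip (12 x 18 mm, top 31 mm above the bench) that sits on the holder's +y edge. This point lies on the line's centre, at its inner end. The jaw is at the mark when jaw_index and mark have the same x along the holder. It is set 30 to 60 mm of travel away from the rest position. Stiff friction holds the clip; it must not be shifted.
- transformer: Small loose transformer standing on the holder's plate (14 mm above the bench) between the jaws, about 0.16 kg: dark laminated core 42 (x) x 20 (y) x 40 mm tall, with a tan winding that bulges on both y faces to 32 mm overall in y; the winding's flat faces are 26 mm wide (x) and span 7 to 34 mm above its foot. Origin at the centre of its underside, z up.
- tray: Open grey plastic parts tray fixed on the bench, 150 (x) x 120 (y) x 28 mm high, walls 4 mm, floor 4 mm thick; origin at the centre of its underside.
- solder_reel: Bystander: grey reel, 58 mm across, 42 mm tall, standing; origin at the centre of its underside.
- water_bottle: Bystander: clear drinking bottle, 62 mm across, 200 mm tall; origin at the centre of its underside.
- brush: Bystander: cleaning brush lying down, 170 mm long along its x.
- cup: Bystander: small white plastic cup, 60 mm across, 40 mm tall; origin at the centre of its underside.
There are look-alikes about, which are no part of the job. Of the things that look like the tray, take the one that is farthest from the robot's base at the start.

How it is judged:
On the way, in this order (a step that is already met when the one before it is completed fails the run):
1. the transformer stands upright in the tray, let go and at rest (x of transformer in the frame of tray between -0.056 and 0.056 m and y of transformer in the frame of tray between -0.042 and 0.042 m and z of transformer in the frame of tray below 0.012 m and angle between transformer's own z axis and vertical below 0.2 rad and linear speed of transformer below 0.03 m/s and contact force between each of the arm, the fingers and transformer below 0.1 N), for 0.2 s.
2. the jaw's line is level with the mark, the jaw held by the fingers (x of jaw_index in the frame of mark between -0.005 and 0.005 m and linear speed of jaw below 0.01 m/s and contact force between the fingers and jaw above 2 N), for 0.2 s.
At the end, for the whole second after the job is handed in: The transformer stands upright (within 0.2 rad) on the tray's floor, let go and at rest; the jaw's line is within 5 mm of the mark along the slide, still, and the fingers are holding the jaw there (more than 2 N) (all of step 1 and all of step 2); the arm keeps its last pose, push and grip.
It fails at once if the mark clip is shifted by more than 4 mm along the holder (distance of mark from where it was at the start of the episode above 0.004 m).
It fails at once if the solder reel is moved by more than 20 mm (distance of solder_reel from where it was at the start of the episode above 0.02 m).
It fails at once if the water bottle is moved by more than 20 mm (distance of water_bottle from where it was at the start of the episode above 0.02 m).
It fails at once if the brush is moved by more than 20 mm (distance of brush from where it was at the start of the episode above 0.02 m).
It fails at once if the cup is moved by more than 20 mm (distance of cup from where it was at the start of the episode above 0.02 m).
It also fails if it takes over 45 s, if anything falls off the work surface, if the arm or the gripper's body presses on something with over 40 N, if the wrist force passes 120 N, or if a joint passes its speed limit or range.

### The arm

A 7-joint arm with a two-finger parallel gripper is mounted at the origin on the work surface. World frame = base frame: x ahead of the robot, y to its left, z up, the work surface at z = 0. Lengths are in m, angles in rad, forces in N, time in s.
With the tool pointing down it reaches from about 0.4 to 0.925 m from the base axis. Payload 5.6 kg.
Tool frame: the origin (TCP) lies at the very end of the fingers, on their centre line; the grasp point (between the pads) lies behind it (grip_depth is the z of the grasp point in the tool frame, in m); z points along the fingers, x is the direction in which the jaws open and shut, and the axes are right-handed (so a half turn about z gives the same grasp; the last joint's range is limited). The gripper opens to 85 mm and grips with 20 to 120 N. Pads are 22 mm wide; open, the fingers measure 114 mm over their backs; the gripper's body (76 mm by 85 mm) begins 54 mm behind the grasp point. The pads swing forward as they close: fully open they stand 13 mm farther back than shut.
Start: joints at [1.094, 0.468, -0.012, 1.603, 0.006, 1.071, -0.056], TCP at [0.273, -0.59, 0.231] pointing down, gripper open.
Joint ranges: [-2.53, 2.53], [-0.31, 2.02], [-1.57, 1.55], [0.28, 2.44], [-1.29, 4.43], [0.15, 1.84], [-2.92, 2.92]. Speed limits (rad/s): [2.57, 2.57, 3.14, 3.14, 3.14, 3.14, 3.14].

### API

Orientations are given as a rotation vector (axis times angle).
In Python, from plant import get_state, capture, camera_params, job_done, grip_depth gives the robot as it stands. The module is installed in compiled form; this text tells all that it offers.
- The arm moves only by the tool arm_command, never from a script. Its argument "motion" is one flat list of numbers, 5 for each row, row after row: the shift along the tool's x, y, z in cm, then the turn about the tool's z in degrees, then the finger opening in cm, from 0 to 8.54. A call has 1 to 20 rows; each row shifts and turns the pose as measured when the row begins, along the tool's axes as they then stand; what a row does not reach is not made up. A row lasts 1/8 s, in which the tool goes at most 62.5 mm and 10.7 degrees, less where a joint would pass 70% of its speed; a pose out of reach is approached as far as the arm can. A call with a gripper value outside its range is refused whole. The fingers move at their own pace and stop on an object; "squeeze" is the grip in N (left out, the last holds). Time passes only in rows, so rows that do not move let the fingers close. It gives the time, the measured TCP pose, the force and the opening at its end, in the units of the state.
- get_state(): the state, without advancing time (a new reading comes with each control period).
- capture(name): name is "side" or "top"; returns (picture, depth): 400x640x3 uint8, blue, green, red; 400x640 float32, m along the optical axis (not along the pixel's ray), 0 where there is no reading.
- camera_params(name): a dict with "K" (3x3 intrinsics, pixels), "k1" (the pictures are not rectified: a ray, as slopes to the right and down, at radius r is drawn at 1 + k1 r^2 times it, then the intrinsics apply), "extrinsics" (4x4, takes a point from camera to world coordinates). Camera axes: x right, y down, z forward; pixel columns grow to the right and rows downward; lengths in m; the calibration is good to about 2 mm. A picture is of the moment at which its call begins. camera_params takes no time and is no camera call.
- job_done(): hands the job in, once; it reports no verdict.
The state is a dict: "time": time; "joint_pos": joint angles; "qd": joint speeds; "effort": joint torques, N m; "eef_pos": TCP position; "tcp_rot": TCP orientation; "ft_force": force on the tool from outside, world axes, zero at the start; "wrist_torque": the same for the moment, N m; "gripper_width": opening from 0.0 (shut) to 1.0 (fully open).
Only numpy, scipy, OpenCV 4.12 (cv2) and the standard library are available. Lean on these libraries where they do the work, as an engineer would, in place of code of your own. Each camera call takes 0.05 s, during which the arm holds its last target. There are 200 camera calls.

## Working session

There is one attempt and no reset: what is moved stays moved. The work goes in short steps, Python scripts to look and compute and a tool call to move; the robot and the scene stay as the last step left them, time stands still between calls to the robot, and variables do not carry over. Pictures are saved under pics/ and viewed, about 8 in all and at most 12, crops included, and the job is handed in when it is done.

Besides the shell and the picture viewer there is one more tool, called after "Request:" by a JSON object that holds its "method" and its "body", one argument or row to a line. arm_command: Moves the arm, as the interface text tells. Its arguments: {"type":"object","properties":{"motion":{"type":"array"},"squeeze":{"type":"number"}},"required":["motion"]}

```bash
mkdir -p pics
cat > h.py <<'E'
import numpy as np, cv2
from plant import *
def cap(n,tag):
    im,d=capture(n); cv2.imwrite(f'pics/{tag}.png',im); np.savez(f'pics/{tag}.npz',im=im,d=d); return im,d
def ray(n,uv):
    p=camera_params(n);K=np.array(p['K'],float);k1=p['k1'];T=np.array(p['extrinsics'])
    uv=np.atleast_2d(np.array(uv,float))
    s=cv2.undistortPoints(uv[:,None],K,np.array([k1,0,0,0.]))[:,0]
    d=np.c_[s,np.ones(len(s))]@T[:3,:3].T
    return T[:3,3],d
def onz(n,uv,z):
    o,d=ray(n,uv); return o+d*((z-o[2])/d[:,2])[:,None]
def dep(n,uv,d):  # points from depth
    o,r=ray(n,uv); uv=np.atleast_2d(uv).astype(int); return o+r*d[uv[:,1],uv[:,0]][:,None]
E
python3 - <<'E'
from h import *
for n in('top','side'):
    cap(n,n+'0'); p=camera_params(n); print(n,np.round(p['K'],1).tolist(),p['k1'],np.round(p['extrinsics'],3).tolist())
s=get_state(); print(s['time'],s['eef_pos'],s['tcp_rot'],grip_depth,s['ft_force'],s['gripper_width'])
E
```

```text
top [[380.8, 0.0, 322.4], [0.0, 380.8, 206.1], [0.0, 0.0, 1.0]] 0.015509420673550014 [[0.019, -0.991, 0.132, 0.351], [-1.0, -0.02, -0.009, 0.087], [0.012, -0.132, -0.991, 1.26], [0.0, 0.0, 0.0, 1.0]]
side [[439.1, 0.0, 326.2], [0.0, 439.1, 198.1], [0.0, 0.0, 1.0]] -0.0015446337635336017 [[-0.995, -0.078, 0.06, 0.445], [-0.097, 0.67, -0.736, 0.939], [0.017, -0.738, -0.675, 0.836], [0.0, 0.0, 0.0, 1.0]]
0.1 [ 0.2729696  -0.58933737  0.23039356] [-2.64676071e+00  1.69091239e+00  2.27475638e-03] -0.0187 [ 0.43658374 -0.03895006  0.05526107] 1.0014829830604757
```

View pics/top0.png

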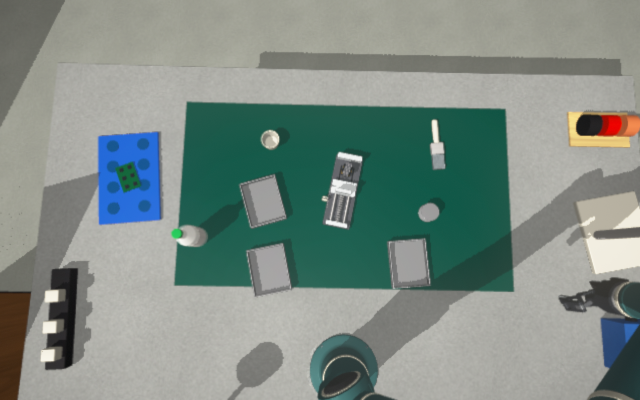

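View pics/side0.png

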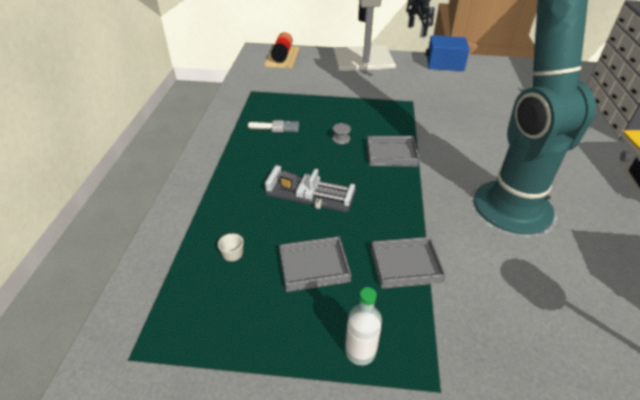

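Top view: three trays at about (263,201), (269,269) and (409,263). The holder is at (344,190), with the clip on its left edge at about (325,200). The base is at (344,365), so the tray at (263,201) looks farthest. I'll measure that and enlarge a crop.

Run:
```python
from h import *
im=np.load('pics/top0.npz')['im']
for c in [(263,201),(269,269),(409,263)]:
    p=onz('top',[c],0.004)[0]; print(c,p.round(3),np.hypot(p[0],p[1]).round(3))
a=cv2.resize(im[140:240,235:375],None,fx=5.6,fy=5.6,interpolation=cv2.INTER_CUBIC)
cv2.imwrite('pics/c1.png',a)
im=np.load('pics/side0.npz')['im']
cv2.imwrite('pics/c2.png',cv2.resize(im[155:220,255:365],None,fx=7,fy=7,interpolation=cv2.INTER_CUBIC))
```

```text
(263, 201) [0.531 0.273 0.004] 0.597
(269, 269) [0.308 0.245 0.004] 0.393
(409, 263) [ 0.336 -0.211  0.004] 0.397
```

View pics/c1.png

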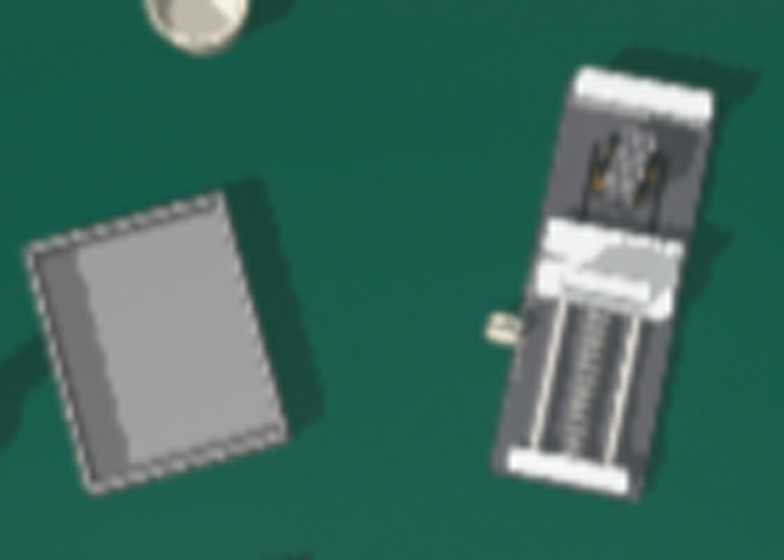

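View pics/c2.png

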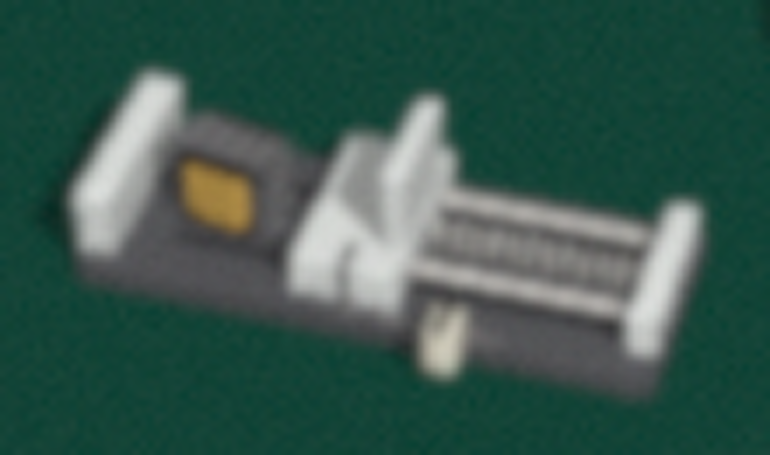

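The crops show the far tray empty, centred around (263,201). The holder's fixed jaw is at the top of the crop and the transformer sits between the jaws. The clip with its line is at crop (505,327) in the top view and (443,320) in the side view. The tray at 0.597 m from the base is the one meant, since the others are at 0.39 m.

```bash
cat > m.py <<'E'
from h import *
def up(n,tag,box,f=6):
    z=np.load(f'pics/{tag}.npz'); x0,y0,x1,y1=box
    vv,uu=np.mgrid[y0:y1:1/f,x0:x1:1/f]
    im=cv2.remap(z['im'],uu.astype('f4'),vv.astype('f4'),cv2.INTER_CUBIC)
    return im,uu,vv
def cloud(n,tag,box):
    z=np.load(f'pics/{tag}.npz'); x0,y0,x1,y1=box
    vv,uu=np.mgrid[y0:y1,x0:x1]; uv=np.c_[uu.ravel(),vv.ravel()]
    return dep(n,uv,z['d']),z['im'][y0:y1,x0:x1].reshape(-1,3),uv
E
python3 - <<'E'
from m import *
def rect(p):
    r=cv2.minAreaRect((p[:,:2]*1000).astype('f4')); return np.round(r[0],1),np.round(r[1],1),round(r[2],1),len(p)
P,c,uv=cloud('top','top0',(315,145,372,235))
for lo,hi in[(.038,.05),(.028,.04),(.06,.08),(.046,.058)]:
    s=(P[:,2]>lo)&(P[:,2]<hi); print(lo,hi,rect(P[s]),np.median(P[s],0).round(4))
# bright tops
im,u,v=up('top','top0',(315,145,372,235)); g=im.min(2)
n,l,st,ce=cv2.connectedComponentsWithStats((g>205).astype('u1'))
for i in range(1,n):
    if st[i,4]<150: continue
    m=l==i; uvi=np.c_[u[m],v[m]]
    for z in(.034,.044): print(st[i],z,rect(onz('top',uvi,z)))
# tray from floor grey
P,c,uv=cloud('top','top0',(235,165,295,235)); hsv=cv2.cvtColor(c[None],cv2.COLOR_BGR2HSV)[0]
s=(hsv[:,1]<40); print('tray',rect(onz('top',uv[s],.028)))
s=(P[:,2]>.02); print('traytop',rect(P[s]))
for nm,b,z in[('cup',(255,122,285,155),.04),('reel',(410,195,445,228),.042),('brush',(425,115,450,172),.02),('bottle',(165,215,215,255),.1)]:
    P,c,uv=cloud('top','top0',b); s=P[:,2]>.012; print(nm,rect(P[s]),P[s,2].max())
E
```

```text
0.038 0.05 (array([568.3,  -0.6]), array([ 77.4, 238. ]), 85.0, 170) [ 0.6729 -0.0025  0.0442]
0.028 0.04 (array([566.4,  19.5]), array([ 98.4, 231.4]), 76.2, 444) [0.5676 0.0161 0.0337]
0.06 0.08 (array([558.7,  10.9]), array([48.4, 10.2]), 77.8, 57) [0.5582 0.0114 0.0716]
0.046 0.058 (array([618.1,   1.8]), array([ 76.9, 131.4]), 77.3, 137) [ 0.6373 -0.0016  0.0524]
[ 136   43  142   51 3495] 0.034 (array([680.9, -11.1]), array([79.7, 15.3]), 79.6, 3495)
[ 136   43  142   51 3495] 0.044 (array([678.2, -10.3]), array([79. , 15.2]), 79.6, 3495)
[  94  204  142  104 5863] 0.034 (array([575.9,   8.5]), array([79.4, 44.2]), 79.0, 5863)
[  94  204  142  104 5863] 0.044 (array([574.1,   9.1]), array([78.8, 43.8]), 79.0, 5863)
[188 222  26  10 194] 0.034 (array([592.1,  -8.3]), array([13.8,  4.9]), 86.3, 194)
[188 222  26  10 194] 0.044 (array([590.1,  -7.5]), array([13.7,  4.9]), 86.3, 194)
[  64  449  124   45 2596] 0.034 (array([458.7,  30.4]), array([68.4, 13.4]), 79.5, 2596)
[  64  449  124   45 2596] 0.044 (array([457.9,  30.9]), array([67.9, 13.2]), 79.5, 2596)
tray (array([528.2, 271.5]), array([152.9, 121.5]), 17.3, 1711)
traytop (array([458.1, 232. ]), array([330.3, 146.4]), 29.6, 254)
cup (array([551.4, 189.1]), array([446.7,  58.3]), 19.6, 149) 1.2596254471320691
reel (array([ 443.4, -101.1]), array([ 55.8, 415.2]), 18.6, 250) 1.2596254471320691
brush (array([ 547.8, -156.8]), array([131.3, 612.6]), 51.1, 454) 1.2596254471320691
bottle (array([394.7, 292.4]), array([416.3,  61.3]), 86.3, 590) 1.2596254471320691
```

```bash
cat >> m.py <<'E'
O=np.array([.5682,.0101]);yaw=np.arctan2(-40.7,219.5);H=np.array([[np.cos(yaw),np.sin(yaw)],[-np.sin(yaw),np.cos(yaw)]])
def hol(p): return (np.atleast_2d(p)[:,:2]-O)@H.T*1000
E
python3 - <<'E'
from m import *
print(np.degrees(yaw))
P,c,uv=cloud('top','top0',(315,145,372,235)); q=hol(P)
s=(P[:,2]>.045)&(P[:,2]<.062)&(q[:,0]>35)&(q[:,0]<100)
print('trafo top',s.sum(),cv2.minAreaRect(q[s].astype('f4')),P[s,2].mean())
s=(P[:,2]>.024)&(P[:,2]<.062)&(q[:,0]>38)&(q[:,0]<100)
print('trafo all',s.sum(),cv2.minAreaRect(q[s].astype('f4')))
P,c,uv=cloud('side','side0',(255,155,365,220)); q=hol(P)
s=(P[:,2]>.045)&(P[:,2]<.062)&(q[:,0]>35)&(q[:,0]<98)
print('side trafo top',s.sum(),cv2.minAreaRect(q[s].astype('f4')),P[s,2].mean())
# winding tan
im,u,v=up('side','side0',(255,155,365,220)); hsv=cv2.cvtColor(im,cv2.COLOR_BGR2HSV)
m=(hsv[...,1]>100)&(hsv[...,0]<30)&(hsv[...,2]>90); uvm=np.c_[u[m],v[m]]
r=cv2.minAreaRect(uvm.astype('f4')); print('tan px',r)
b=cv2.boxPoints(r); D=np.load('pics/side0.npz')['d']; print('tan pts',hol(dep('side',b*.8+.2*b.mean(0),D)).round(1).tolist())
pc=dep('side',uvm,D); ok=(pc[:,2]>.018)&(pc[:,2]<.06); q=hol(pc[ok]); print('tan mean',q.mean(0),np.polyfit(q[:,0],q[:,1],1))
# white clip
for n,b in[('side',(310,192,326,212)),('top',(318,190,334,206))]:
    im,u,v=up(n,n+'0',b,20); cv2.imwrite(f'pics/clip_{n}.png',cv2.resize(im,None,fx=1.2,fy=1.2))
a=cv2.imread('pics/clip_side.png');t=cv2.imread('pics/clip_top.png');k=np.zeros((480,780,3),'u1');k[:a.shape[0],:a.shape[1]]=a;k[:t.shape[0],390:390+t.shape[1]]=t;cv2.imwrite('pics/clips.png',k)
E
```

```text
-10.504562508240845
trafo top 113 ((66.88569641113281, 0.6424732208251953), (30.82291030883789, 42.937469482421875), 79.58570098876953) 0.05342631212186485
trafo all 128 ((66.36908721923828, 0.4334735870361328), (31.420795440673828, 43.878108978271484), 79.58570098876953)
side trafo top 113 ((63.344940185546875, 2.804636001586914), (33.075809478759766, 42.612159729003906), 79.57254028320312) 0.050485643588551
tan px ((285.3790283203125, 182.6500701904297), (11.67961597442627, 8.299752235412598), 17.447200775146484)
tan pts [[88.1, 4.2], [75.6, 16.2], [48.9, 17.7], [56.7, 15.6]]
tan mean [65.05073113 16.79485912] [-0.24042917 32.4349524 ]
```

View pics/clips.png

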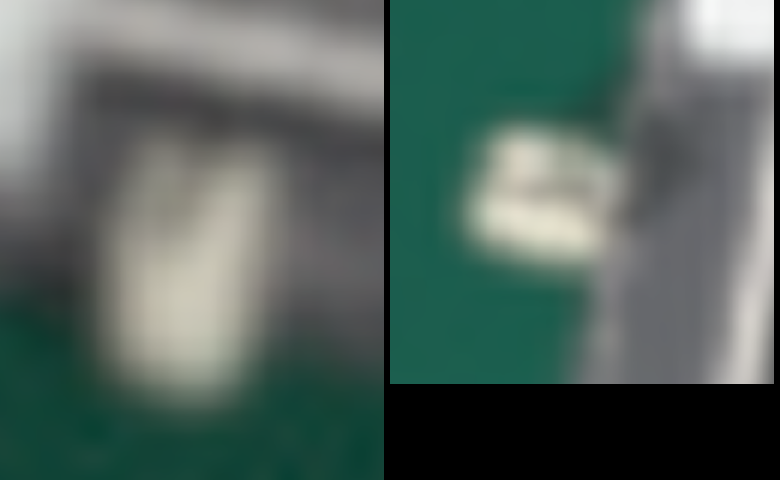

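The clip's black line shows at about panel (550,187) in the top view, or pixel (324.7,197.8), and panel (180,180) in the side view, or pixel (317.5,199.5).

Run:
```python
from m import *
def pr(t,n,uv,z): p=onz(n,uv,z); print(t,n,hol(p).round(1).tolist())
pr('mark','top',[(390-390)/24+318+6.67,0] and [(324.67,197.8)],.031)
pr('mark','side',[(317.5,199.5)],.031)
pr('cliptop','side',[(310+130/24,192+150/24),(310+270/24,192+150/24)],.031)
f=lambda x,y:(255+(x+.5)/7-.5,155+(y+.5)/7-.5)
pr('index','side',[f(348,255)],.034)
pr('fixedjaw y+ top corners','side',[f(80,185),f(105,200)],.044)
pr('post top corners','side',[f(628,302),f(655,308)],.034)
# darkest profile along holder-x over clip top in both views
for n in('top','side'):
    im=np.load(f'pics/{n}0.npz')['im'].astype('f4').min(2)
    p=camera_params(n);T=np.linalg.inv(p['extrinsics'])
    def prof(xs,ys,z):
        w=np.array([[*(O+np.array([x,y])/1000@H),z] for x in xs for y in ys])
        c=w@T[:3,:3].T+T[:3,3]; s=c[:,:2]/c[:,2:]; s=s*(1+p['k1']*(s**2).sum(1))[:,None]
        uv=(s@np.array(p['K'])[:2,:2].T+np.array(p['K'])[:2,2]).astype('f4')
        return cv2.remap(im,uv[:,:1].copy(),uv[:,1:].copy(),cv2.INTER_CUBIC).reshape(len(xs),len(ys)).mean(1).round()
    xs=np.arange(-52,-8,2); print(n,dict(zip(xs.tolist(),prof(xs,np.arange(49,58,2),.031).tolist())))
    xs=np.arange(-4,24,2); print(n,'idx',dict(zip(xs.tolist(),prof(xs,np.arange(30,38,2),.034).tolist())))
```

```text
mark top [[-37.0, 52.6]]
mark side [[-39.5, 53.3]]
cliptop side [[-32.6, 50.2], [-47.7, 45.5]]
index side [[4.4, 34.1]]
fixedjaw y+ top corners side [[115.4, 36.4], [102.6, 42.0]]
post top corners side [[-107.7, 28.1], [-118.6, 28.4]]
top {-52: 28.0, -50: 51.0, -48: 93.0, -46: 146.0, -44: 189.0, -42: 204.0, -40: 187.0, -38: 161.0, -36: 163.0, -34: 171.0, -32: 162.0, -30: 119.0, -28: 66.0, -26: 36.0, -24: 27.0, -22: 27.0, -20: 27.0, -18: 27.0, -16: 27.0, -14: 29.0, -12: 29.0, -10: 28.0}
top idx {-4: 241.0, -2: 242.0, 0: 242.0, 2: 243.0, 4: 230.0, 6: 205.0, 8: 188.0, 10: 195.0, 12: 219.0, 14: 238.0, 16: 240.0, 18: 241.0, 20: 242.0, 22: 242.0}
side {-52: 104.0, -50: 124.0, -48: 145.0, -46: 152.0, -44: 142.0, -42: 126.0, -40: 119.0, -38: 123.0, -36: 120.0, -34: 104.0, -32: 88.0, -30: 81.0, -28: 84.0, -26: 94.0, -24: 115.0, -22: 140.0, -20: 161.0, -18: 171.0, -16: 172.0, -14: 169.0, -12: 170.0, -10: 172.0}
side idx {-4: 212.0, -2: 208.0, 0: 197.0, 2: 180.0, 4: 165.0, 6: 166.0, 8: 185.0, 10: 201.0, 12: 210.0, 14: 214.0, 16: 214.0, 18: 214.0, 20: 213.0, 22: 207.0}
```

Request:
{"method": "arm_command", "body": {
  "motion": [0,0,0,9.2,8.5,0,0,0,9.2,8.5,0,0,0,9.2,8.5,0,0,0,9.2,8.5,0,0,0,9.2,8.5,-4.8,-0.9,0,0,8.5,-4.8,-0.9,0,0,8.5,-4.8,-0.9,0,0,8.5,-4.8,-0.9,0,0,8.5,-4.8,-0.9,0,0,8.5,-4.8,-0.9,0,0,8.5,-4.8,-0.9,0,0,8.5,-4.8,-0.9,0,0,8.5,-4.8,-0.9,0,0,8.5,-4.8,-0.9,0,0,8.5,-4.8,-0.9,0,0,8.5,-4.8,-0.9,0,0,8.5,-4.8,-0.9,0,0,8.5,-4.8,-0.9,0,0,8.5],
  "squeeze": 40
}}

```text
time: 2.48
eef_pos: [0.6557, -0.0032, 0.2233]
tcp_rot: [1.724, -2.619, -0.021]
ft_force: [1.5, 0.5, -0.8]
gripper_width: 0.997
```

```bash
cat > go.py <<'E'
from m import *; import sys
from scipy.spatial.transform import Rotation as R
# target xyz (mm), tool-x angle deg ; prints total tool-frame shift cm and turn
x,y,z,a=map(float,sys.argv[1:5]); s=get_state(); r=R.from_rotvec(s['tcp_rot']).as_matrix()
cur=np.degrees(np.arctan2(r[1,0],r[0,0])); d=np.array([x,y,z])/1000-s['eef_pos']
print('t',s['time'],'pos',np.round(s['eef_pos'],4),'ang',cur.round(2),'ztool',r[:,2].round(3),'ft',np.round(s['ft_force'],1),'w',s['gripper_width'])
print('shift cm now-axes',(r.T@d*100).round(2),'turn',round(-((a-cur+180)%360-180),2))
ar=np.radians(a);rt=np.c_[[np.cos(ar),np.sin(ar),0],[np.sin(ar),-np.cos(ar),0],[0,0,-1]]
print('shift cm after turn',(rt.T@d*100).round(2),'q',np.round(s['joint_pos'],2))
E
python3 go.py 633 -0.5 100 -111
```

```text
t 2.475 pos [ 0.6557 -0.0032  0.2233] ang -113.3 ztool [-0.012  0.008 -1.   ] ft [ 1.5  0.5 -0.8] w 0.9965112403629018
shift cm now-axes [ 0.67  2.01 12.36] turn -2.3
shift cm after turn [ 0.56  2.22 12.33] q [ 0.01  0.49 -0.08  1.58  0.03  1.08 -2.05]
```

Request:
{"method": "arm_command", "body": {
  "motion": [0.3,1.1,4,-2.3,7,0.3,1.1,4,0,6,0,0,4.3,0,6,0,0,0,0,6]
}}

```text
time: 2.98
eef_pos: [0.6321, 0.0079, 0.0961]
tcp_rot: [1.79, -2.576, -0.025]
ft_force: [0.2, 0.2, -0.3]
gripper_width: 0.699
```

```bash
python3 go.py 633 -0.5 21 -111
python3 - <<'E'
from h import *
im,_=cap('side','side1'); cv2.imwrite('pics/c3.png',cv2.resize(im[110:230,230:400],None,fx=4.5,fy=4.5,interpolation=cv2.INTER_CUBIC))
E
```

```text
t 2.975 pos [0.6321 0.0079 0.0961] ang -110.4 ztool [-0.013  0.011 -1.   ] ft [ 0.2  0.2 -0.3] w 0.6994233534480626
shift cm now-axes [ 0.8  -0.49  7.5 ] turn 0.6
shift cm after turn [ 0.75 -0.38  7.51] q [ 0.01  0.6  -0.09  1.73  0.05  0.82 -2.03]
```

View pics/c3.png

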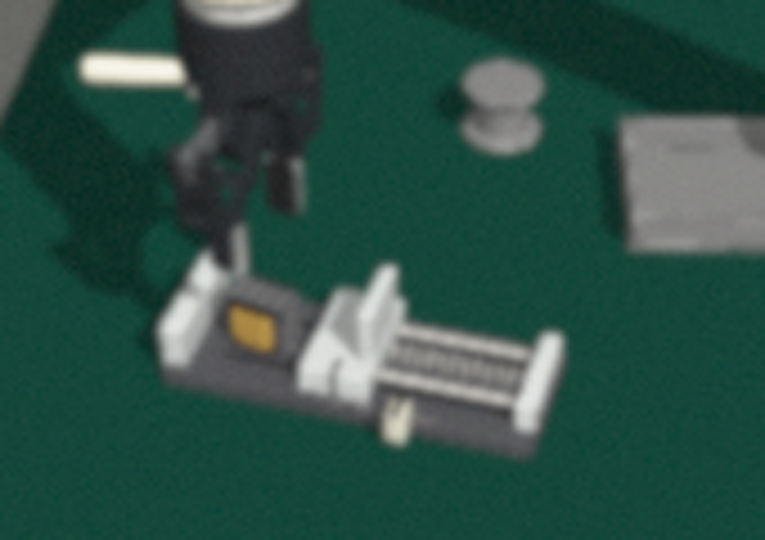

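Side view: the gripper is above the transformer, with its fingers at crop (235,250) and (290,190) straddling it across y. I'll centre and descend.

Request:
{"method": "arm_command", "body": {
  "motion": [0.8,-0.4,2,0.6,6,0,0,2,0,6,0,0,1.5,0,6,0,0,0,0,6]
}}

```text
time: 3.52
eef_pos: [0.6379, -0.0018, 0.0438]
tcp_rot: [-1.774, 2.587, 0.015]
ft_force: [-0.5, 0.2, 0.1]
gripper_width: 0.707
```

```bash
python3 go.py 633 -0.5 21 -111
```

```text
t 3.525 pos [ 0.6379 -0.0018  0.0438] ang -111.13 ztool [-0.002  0.011 -1.   ] ft [-0.5  0.2  0.1] w 0.7070153276064607
shift cm now-axes [0.08 0.49 2.28] turn -0.13
shift cm after turn [0.06 0.5  2.28] q [ 0.01  0.68 -0.08  1.74  0.06  0.73 -2.03]
```

Request:
{"method": "arm_command", "body": {
  "motion": [0,0.5,1.1,0,6,0,0,1.1,0,6,0,0,0,0,6]
}}

```text
time: 3.9
eef_pos: [0.6333, 0.0009, 0.021]
tcp_rot: [-1.774, 2.586, 0.015]
ft_force: [1.3, 0.5, -0.0]
gripper_width: 0.703
```

```bash
python3 go.py 633 -0.5 21 -111
```

```text
t 3.9 pos [0.6333 0.0009 0.021 ] ang -111.09 ztool [-0.001  0.011 -1.   ] ft [ 1.3  0.5 -0. ] w 0.7031994872770921
shift cm now-axes [ 0.14 -0.03 -0.  ] turn -0.09
shift cm after turn [ 0.14 -0.03 -0.  ] q [ 0.01  0.71 -0.08  1.76  0.06  0.68 -2.04]
```

Request:
{"method": "arm_command", "body": {
  "motion": [0.1,0,0,0,2,0,0,0,0,2,0,0,0,0,2,0,0,0,0,2,0,0,0,0,2,0,0,0,0,2]
}}

```text
time: 4.65
eef_pos: [0.6335, -0.0002, 0.0218]
tcp_rot: [-1.773, 2.585, 0.014]
ft_force: [0.6, 0.7, -1.5]
gripper_width: 0.366
```

```bash
python3 go.py 633 -0.5 21 -111
```

```text
t 4.65 pos [ 6.335e-01 -2.000e-04  2.180e-02] ang -111.1 ztool [ 0.001  0.011 -1.   ] ft [ 0.6  0.7 -1.5] w 0.36625417657342146
shift cm now-axes [0.05 0.04 0.08] turn -0.1
shift cm after turn [0.05 0.04 0.08] q [ 0.01  0.71 -0.08  1.76  0.06  0.68 -2.04]
```

Opening is 0.366 (31 mm), so the transformer is gripped. Lifting and carrying it to the tray.

Request:
{"method": "arm_command", "body": {
  "motion": [0,0,-2,0,2,0,0,-4,0,2,0,0,-5,0,2,-2,2,0,0,2,-4,3.6,0,0,2,-4,3.6,0,0,2,-4,3.6,0,0,2,-4,3.6,0,0,2,-2,1.8,0,0,2,0,0,0,0,2]
}}

```text
time: 5.9
eef_pos: [0.5375, 0.2581, 0.1525]
tcp_rot: [-1.761, 2.574, 0.004]
ft_force: [1.1, -0.1, -1.6]
gripper_width: 0.37
```

```bash
python3 go.py 528 271 50 -111
```

```text
t 5.9 pos [0.5375 0.2581 0.1525] ang -111.25 ztool [ 0.017  0.015 -1.   ] ft [ 1.1 -0.1 -1.6] w 0.3696140757659012
shift cm now-axes [-0.64  1.46 10.25] turn -0.25
shift cm after turn [-0.86  1.35 10.25] q [-0.39  0.46 -0.14  1.81  0.08  0.84 -2.51]
```

Request:
{"method": "arm_command", "body": {
  "motion": [-0.7,1.4,3,0,2,0,0,4,0,2,0,0,2.5,0,2,0,0,0,0,2]
}}

```text
time: 6.4
eef_pos: [0.5341, 0.2662, 0.0601]
tcp_rot: [-1.749, 2.575, -0.004]
ft_force: [0.1, 0.2, -0.6]
gripper_width: 0.37
```

```bash
python3 go.py 528 271 14 -111
python3 - <<'E'
from h import *
im,_=cap('side','side2'); cv2.imwrite('pics/c4.png',cv2.resize(im[150:310,240:400],None,fx=3.7,fy=3.7,interpolation=cv2.INTER_CUBIC))
E
```

```text
t 6.4 pos [0.5341 0.2662 0.0601] ang -111.62 ztool [ 0.025  0.014 -1.   ] ft [ 0.1  0.2 -0.6] w 0.36967030090010256
shift cm now-axes [-0.12  0.82  4.6 ] turn -0.62
shift cm after turn [-0.23  0.74  4.61] q [-0.43  0.59 -0.12  1.86  0.11  0.66 -2.56]
```

View pics/c4.png

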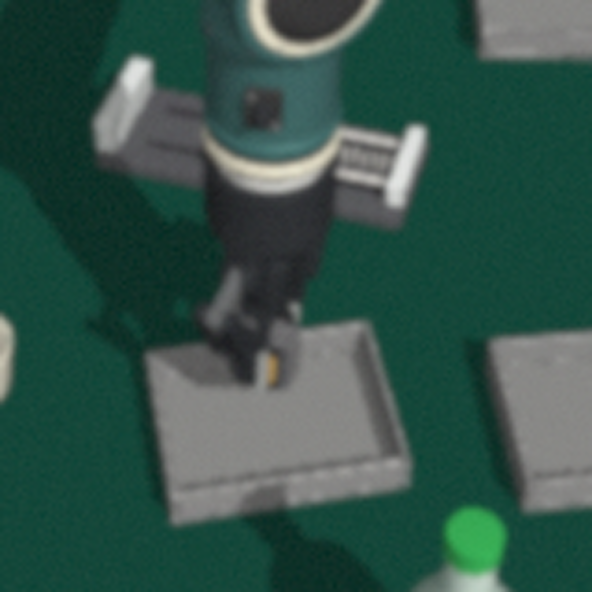

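The transformer is held at crop (275,365), above the tray interior. I'll lower it.

Request:
{"method": "arm_command", "body": {
  "motion": [-0.2,0.8,1.5,0,2,0,0,1.6,0,2,0,0,0.8,0,2,0,0,0.4,0,2,0,0,0,0,2]
}}

```text
time: 7.08
eef_pos: [0.5317, 0.2722, 0.0185]
tcp_rot: [-1.742, 2.57, -0.006]
ft_force: [-0.3, -0.0, -1.1]
gripper_width: 0.367
```

```bash
python3 go.py 528 271 13 -111
```

```text
t 7.075 pos [0.5317 0.2722 0.0185] ang -111.72 ztool [ 0.032  0.017 -0.999] ft [-0.3 -0.  -1.1] w 0.36710172102140887
shift cm now-axes [0.26 0.31 0.54] turn -0.72
shift cm after turn [0.24 0.3  0.55] q [-0.45  0.66 -0.11  1.88  0.12  0.58 -2.58]
```

Request:
{"method": "arm_command", "body": {
  "motion": [0,0,0.3,0,2,0,0,0.2,0,2,0,0,0.1,0,2,0,0,0,0,2]
}}

```text
time: 7.58
eef_pos: [0.5325, 0.2726, 0.0129]
tcp_rot: [-1.742, 2.569, -0.006]
ft_force: [0.2, -0.4, -1.5]
gripper_width: 0.37
```

Request:
{"method": "arm_command", "body": {
  "motion": [0,0,0.1,0,2,0,0,0.1,0,2,0,0,0,0,2]
}}

```text
time: 7.95
eef_pos: [0.5328, 0.2727, 0.0121]
tcp_rot: [-1.741, 2.569, -0.006]
ft_force: [0.0, 0.2, -1.3]
gripper_width: 0.365
```

Request:
{"method": "arm_command", "body": {
  "motion": [0,0,0,0,3.6,0,0,0,0,4.2,0,0,0,0,5,0,0,0,0,5.8,0,0,0,0,5.8,0,0,-1,0,5.8,0,0,-2,0,5.8,0,0,-3,0,5.8,0,0,-4,0,5.8,0,0,-4,0,5.8]
}}

```text
time: 9.2
eef_pos: [0.527, 0.2697, 0.158]
tcp_rot: [-1.743, 2.57, -0.006]
ft_force: [0.3, -0.1, 0.5]
gripper_width: 0.678
```

```bash
python3 go.py 552.5 13 150 -10.5
python3 - <<'E'
from m import *
im,_=cap('side','side3')
cv2.imwrite('pics/c5.png',cv2.resize(im[150:310,240:400],None,fx=3.7,fy=3.7,interpolation=cv2.INTER_CUBIC))
print('tab', (O+np.array([-8,0])/1000@H))
E
```

```text
t 9.2 pos [0.527  0.2697 0.158 ] ang -111.71 ztool [ 0.032  0.017 -0.999] ft [ 0.3 -0.1  0.5] w 0.6779222066157582
shift cm now-axes [ 22.92 -11.86   0.44] turn -101.21
shift cm after turn [ 7.19 24.78  0.8 ] q [-0.42  0.44 -0.14  1.83  0.08  0.83 -2.55]
tab [0.56033408 0.01155851]
```

View pics/c5.png

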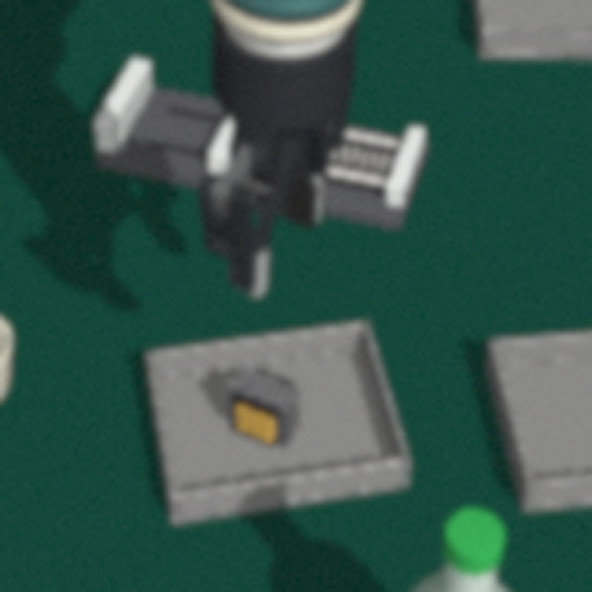

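The transformer stands upright in the tray at crop (257,415). Now to the tab: turn, then translate.

Request:
{"method": "arm_command", "body": {
  "motion": [0,0,0,-10.2,5,0,0,0,-10.2,5,0,0,0,-10.2,5,0,0,0,-10.2,5,0,0,0,-10.2,5,0,0,0,-10.2,5,0,0,0,-10.2,5,0,0,0,-10.2,5,0,0,0,-10.2,5,0,0,0,-10.2,5,1.2,4.6,0,0,5,1.2,4.6,0,0,5,1.2,4.6,0,0,5,1.2,4.6,0,0,5,0,0,0,0,5]
}}

```text
time: 11.12
eef_pos: [0.5627, 0.0779, 0.1858]
tcp_rot: [-3.107, 0.169, -0.11]
ft_force: [0.6, 0.0, -0.3]
gripper_width: 0.592
```

```bash
python3 go.py 559.7 11.3 110 -10.5
```

```text
t 11.125 pos [0.5627 0.0779 0.1858] ang -6.27 ztool [ 0.072  0.025 -0.997] ft [ 0.6  0.  -0.3] w 0.59242349569869
shift cm now-axes [-0.1   6.9   7.38] turn 4.23
shift cm after turn [0.92 6.6  7.58] q [ 0.24  0.41 -0.54  1.88  0.27  0.85 -0.53]
```

Request:
{"method": "arm_command", "body": {
  "motion": [0,1.5,1.5,2.1,5,0,1.8,1.8,2.1,5,0.2,1.8,1.8,0,5,0.2,1.5,1.5,0,5,0,0,0,0,5,0,0,0,0,5]
}}

```text
time: 11.88
eef_pos: [0.5603, 0.0143, 0.116]
tcp_rot: [-3.095, 0.284, -0.111]
ft_force: [0.1, 0.4, -0.9]
gripper_width: 0.585
```

```bash
python3 go.py 560.5 11.3 85 -10.5
```

```text
t 11.875 pos [0.5603 0.0143 0.116 ] ang -10.56 ztool [ 0.074  0.025 -0.997] ft [ 0.1  0.4 -0.9] w 0.5845074903459346
shift cm now-axes [-0.14  0.41  3.08] turn -0.06
shift cm after turn [0.08 0.29 3.1 ] q [ 0.3   0.49 -0.47  1.95  0.31  0.7  -0.53]
```

Request:
{"method": "arm_command", "body": {
  "motion": [-0.1,0.4,1.5,0,5,0,0,1.5,0,5,0,0,0,0,5]
}}

```text
time: 12.25
eef_pos: [0.5613, 0.0128, 0.0846]
tcp_rot: [-3.094, 0.281, -0.113]
ft_force: [0.6, 0.0, -0.3]
gripper_width: 0.582
```

```bash
python3 go.py 561 11.3 43 -10.5
python3 - <<'E'
from m import *
im,_=cap('side','side4')
cv2.imwrite('pics/c6.png',cv2.resize(im[130:230,240:380],None,fx=5,fy=5,interpolation=cv2.INTER_CUBIC))
E
```

```text
t 12.25 pos [0.5613 0.0128 0.0846] ang -10.45 ztool [ 0.075  0.026 -0.997] ft [ 0.6  0.  -0.3] w 0.5817297993623493
shift cm now-axes [-0.29  0.31  4.14] turn 0.05
shift cm after turn [-0.    0.15  4.16] q [ 0.28  0.54 -0.44  1.96  0.35  0.64 -0.55]
```

View pics/c6.png

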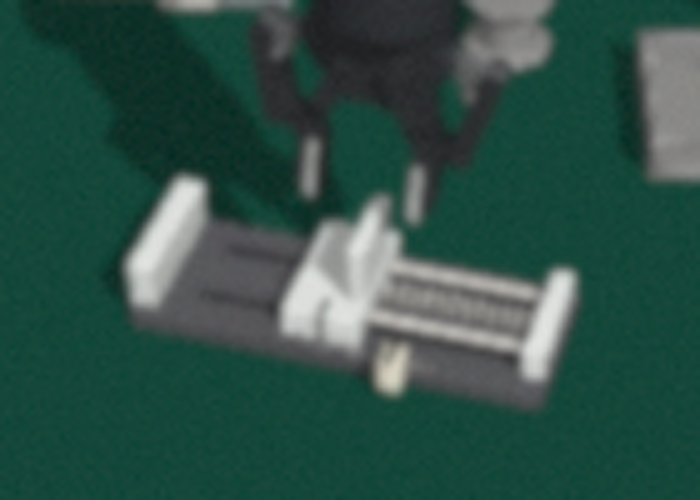

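Side view: the fingers at crop (311,190) and (414,215) straddle the tab at (375,205). Descending and closing.

Request:
{"method": "arm_command", "body": {
  "motion": [-0.1,0.2,1.4,0,5,-0.1,0.1,1.4,0,5,-0.1,0,1.3,0,5,0,0,0,0,5,0,0,0,0,3,0,0,0,0,1,0,0,0,0,0.5,0,0,0,0,0.5,0,0,0,0,0.5,0,0,0,0,0.5],
  "squeeze": 60
}}

```text
time: 13.55
eef_pos: [0.5609, 0.0118, 0.0412]
tcp_rot: [-3.094, 0.282, -0.112]
ft_force: [1.6, 0.6, -0.4]
gripper_width: 0.117
```

```bash
python3 go.py 516 19.5 43 -10.5
```

```text
t 13.55 pos [0.5609 0.0118 0.0412] ang -10.49 ztool [ 0.074  0.026 -0.997] ft [ 1.6  0.6 -0.4] w 0.11700829152292472
shift cm now-axes [-4.53  0.04 -0.49] turn 0.01
shift cm after turn [-4.55  0.06 -0.18] q [ 0.25  0.6  -0.4   1.98  0.39  0.56 -0.59]
```

Opening is 0.117 (10 mm), so the tab is held. Pulling in small steps.

Request:
{"method": "arm_command", "body": {
  "motion": [-0.5,0,-0.03,0,0.5,-0.6,0,-0.04,0,0.5,-0.6,0,-0.04,0,0.5,-0.6,0,-0.04,0,0.5,-0.6,0,-0.04,0,0.5,-0.6,0,-0.04,0,0.5,0,0,0,0,0.5]
}}

```text
time: 14.42
eef_pos: [0.5273, 0.0181, 0.0413]
tcp_rot: [-3.092, 0.282, -0.123]
ft_force: [6.5, -0.1, -7.2]
gripper_width: 0.115
```

```bash
python3 go.py 516.7 20 41 -10.5
```

```text
t 14.425 pos [0.5273 0.0181 0.0413] ang -10.51 ztool [ 0.082  0.027 -0.996] ft [ 6.5 -0.1 -7.2] w 0.11461082716346546
shift cm now-axes [-1.07 -0.   -0.05] turn -0.01
shift cm after turn [-1.07  0.    0.03] q [ 0.24  0.56 -0.4   2.06  0.4   0.5  -0.62]
```

Request:
{"method": "arm_command", "body": {
  "motion": [-0.5,0,-0.04,0,0.5,-0.5,0,-0.04,0,0.5,0,0,0,0,0.5,0,0,0,0,0.5]
}}

```text
time: 14.92
eef_pos: [0.5188, 0.0196, 0.0413]
tcp_rot: [-3.091, 0.281, -0.131]
ft_force: [6.8, -0.0, -6.2]
gripper_width: 0.115
```

```bash
cat > chk.py <<'E'
from m import *; import sys
tag=sys.argv[1]
s=get_state(); print(s['time'],s['eef_pos'],s['ft_force'],s['gripper_width'])
for n in('top','side'):
    im,_=cap(n,n+tag); im=im.astype('f4').min(2); p=camera_params(n);T=np.linalg.inv(p['extrinsics'])
    def prof(xs,ys,z):
        w=np.array([[*(O+np.array([x,y])/1000@H),z] for x in xs for y in ys])
        c=w@T[:3,:3].T+T[:3,3]; q=c[:,:2]/c[:,2:]; q=q*(1+p['k1']*(q**2).sum(1))[:,None]
        uv=(q@np.array(p['K'])[:2,:2].T+np.array(p['K'])[:2,2]).astype('f4')
        return cv2.remap(im,uv[:,:1].copy(),uv[:,1:].copy(),cv2.INTER_CUBIC).reshape(len(xs),len(ys)).mean(1).round()
    xs=np.arange(-60,-14,2)
    print(n,'mark',dict(zip(xs.tolist(),prof(xs,np.arange(49,58,2),.031).astype(int).tolist())))
    print(n,'idx',dict(zip(xs.tolist(),prof(xs,np.arange(30,38,2),.034).astype(int).tolist())))
im=cv2.imread(f'pics/side{tag}.png'); a=cv2.resize(im[175:215,295:350],None,fx=14,fy=14,interpolation=cv2.INTER_CUBIC); cv2.imwrite(f'pics/s{tag}.png',a)
E
python3 chk.py 5
```

```text
14.925 [0.51884017 0.01962445 0.04129265] [ 6.81568433 -0.03865849 -6.21868305] 0.11504320749967013
top mark {-60: 26, -58: 25, -56: 24, -54: 25, -52: 27, -50: 51, -48: 97, -46: 154, -44: 200, -42: 215, -40: 197, -38: 169, -36: 172, -34: 181, -32: 171, -30: 125, -28: 68, -26: 34, -24: 24, -22: 26, -20: 29, -18: 32, -16: 35}
top idx {-60: 117, -58: 130, -56: 134, -54: 129, -52: 117, -50: 101, -48: 87, -46: 74, -44: 67, -42: 67, -40: 70, -38: 73, -36: 85, -34: 105, -32: 123, -30: 138, -28: 148, -26: 146, -24: 136, -22: 112, -20: 85, -18: 69, -16: 57}
side mark {-60: 177, -58: 178, -56: 177, -54: 176, -52: 178, -50: 182, -48: 185, -46: 182, -44: 162, -42: 141, -40: 135, -38: 145, -36: 156, -34: 161, -32: 162, -30: 167, -28: 172, -26: 176, -24: 173, -22: 158, -20: 133, -18: 110, -16: 94}
side idx {-60: 202, -58: 213, -56: 220, -54: 222, -52: 222, -50: 222, -48: 222, -46: 221, -44: 217, -42: 202, -40: 178, -38: 164, -36: 174, -34: 196, -32: 213, -30: 220, -28: 222, -26: 223, -24: 222, -22: 222, -20: 214, -18: 190, -16: 152}
```

View pics/s5.png

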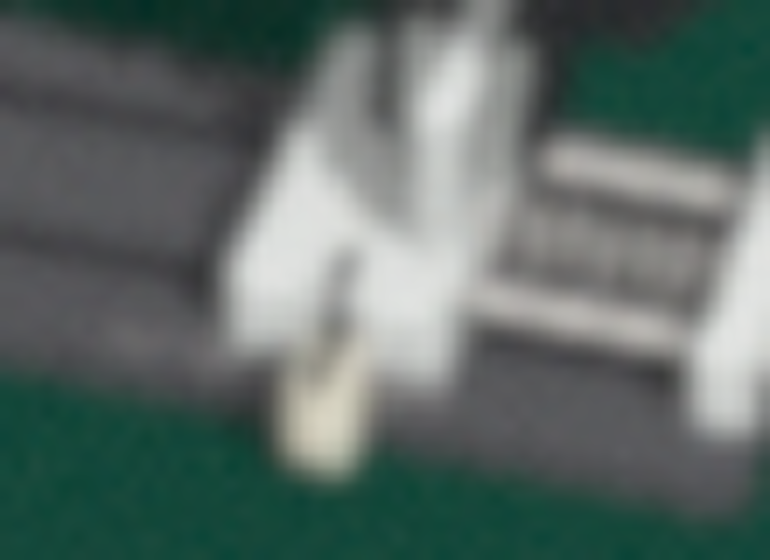

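Side view: the jaw line at crop (345,275) nearly meets the clip line at (322,360). The profiles put the jaw about 2 mm short, so I'll pull slightly more.

Request:
{"method": "arm_command", "body": {
  "motion": [-0.3,0,-0.02,0,0.5,0,0,0,0,0.5,0,0,0,0,0.5]
}}

```text
time: 15.4
eef_pos: [0.5173, 0.0199, 0.0413]
tcp_rot: [-3.09, 0.281, -0.137]
ft_force: [7.0, 0.7, -5.6]
gripper_width: 0.116
```

```bash
python3 chk.py 6 | grep -v top
```

```text
15.4 [0.51729189 0.01989081 0.04133143] [ 7.00880394  0.67035817 -5.57796907] 0.1163598395653484
side mark {-60: 177, -58: 176, -56: 176, -54: 176, -52: 178, -50: 181, -48: 185, -46: 182, -44: 162, -42: 141, -40: 137, -38: 148, -36: 156, -34: 161, -32: 162, -30: 166, -28: 169, -26: 170, -24: 162, -22: 144, -20: 120, -18: 100, -16: 90}
side idx {-60: 211, -58: 218, -56: 221, -54: 221, -52: 222, -50: 222, -48: 222, -46: 217, -44: 205, -42: 186, -40: 173, -38: 180, -36: 199, -34: 215, -32: 220, -30: 222, -28: 222, -26: 222, -24: 222, -22: 216, -20: 196, -18: 162, -16: 120}
```

Request:
{"method": "arm_command", "body": {
  "motion": [-0.1,0,0,0,0.5,0,0,0,0,0.5,0,0,0,0,0.5,0,0,0,0,0.5]
}}

```text
time: 16.0
eef_pos: [0.5178, 0.0199, 0.0413]
tcp_rot: [-3.089, 0.28, -0.144]
ft_force: [8.1, -0.1, -5.6]
gripper_width: 0.119
```

```bash
python3 chk.py 7 | grep -v top
python3 - <<'E'
from m import *
P,c,uv=cloud('side','side7',(280,235,352,292)); s=(P[:,2]>.034)&(P[:,2]<.06)&(abs(P[:,0]-.53)<.05)&(abs(P[:,1]-.27)<.05)
print('trafo',s.sum(),P[s].mean(0).round(3),np.percentile(P[s,2],95))
t=np.radians(17.3);d=P[s].mean(0)[:2]-[.5282,.2715];print('in tray',d@[np.cos(t),np.sin(t)],d@[-np.sin(t),np.cos(t)])
im=cv2.imread('pics/side7.png');cv2.imwrite('pics/c7.png',cv2.resize(im[160:300,230:370],None,fx=4.2,fy=4.2,interpolation=cv2.INTER_CUBIC))
E
```

```text
16.0 [0.51782396 0.01987268 0.04134555] [ 8.06129256 -0.14691687 -5.58598046] 0.11853101124704328
side mark {-60: 176, -58: 176, -56: 176, -54: 177, -52: 178, -50: 181, -48: 186, -46: 182, -44: 162, -42: 140, -40: 136, -38: 149, -36: 159, -34: 162, -32: 163, -30: 167, -28: 173, -26: 178, -24: 176, -22: 160, -20: 135, -18: 110, -16: 94}
side idx {-60: 211, -58: 218, -56: 222, -54: 223, -52: 223, -50: 222, -48: 222, -46: 220, -44: 210, -42: 191, -40: 171, -38: 170, -36: 189, -34: 209, -32: 219, -30: 221, -28: 222, -26: 222, -24: 222, -22: 217, -20: 200, -18: 169, -16: 127}
trafo 194 [0.531 0.277 0.041] 0.04433597703424693
in tray 0.004072232785951004 0.004057893154671972
```

View pics/c7.png

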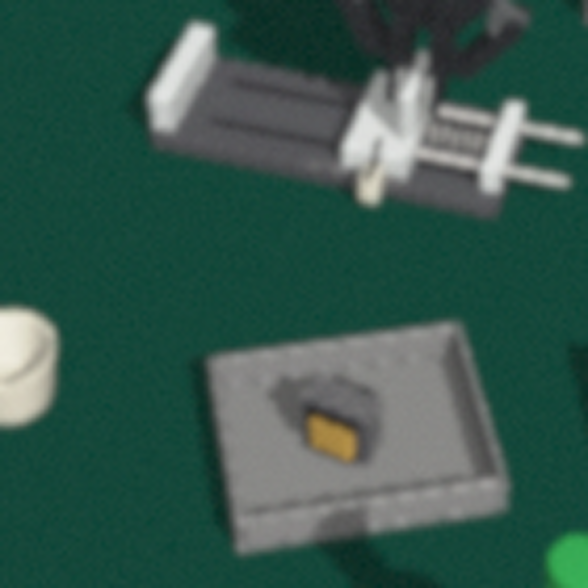

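The transformer stands at about tray centre, with its top at 44 mm. The jaw line is about 1 mm short, so one small final nudge, then hand in.

Request:
{"method": "arm_command", "body": {
  "motion": [-0.2,0,-0.01,0,0.5,-0.1,0,0,0,0.5,-0.1,0,0,0,0.5]
}}

```text
time: 16.48
eef_pos: [0.5157, 0.0203, 0.0414]
tcp_rot: [-3.088, 0.28, -0.151]
ft_force: [8.7, 0.0, -6.6]
gripper_width: 0.117
```

```bash
python3 chk.py 8 | grep -v top; python3 -c "
from plant import *
s=get_state();print(s['eef_pos'],s['qd']);
print(job_done())"
```

```text
16.475 [0.5157091  0.02027969 0.04138007] [ 8.68580853  0.02396852 -6.60464312] 0.11744318621737425
side mark {-60: 178, -58: 176, -56: 175, -54: 175, -52: 177, -50: 180, -48: 185, -46: 179, -44: 157, -42: 137, -40: 135, -38: 147, -36: 157, -34: 161, -32: 163, -30: 167, -28: 170, -26: 164, -24: 147, -22: 123, -20: 102, -18: 90, -16: 87}
side idx {-60: 216, -58: 219, -56: 220, -54: 222, -52: 223, -50: 222, -48: 219, -46: 209, -44: 190, -42: 174, -40: 178, -38: 196, -36: 211, -34: 220, -32: 221, -30: 221, -28: 221, -26: 221, -24: 214, -22: 192, -20: 156, -18: 117, -16: 83}
[0.51556227 0.0202372  0.04136069] [-8.87333160e-04 -8.74212402e-04  2.36853687e-05 -8.28233207e-04
  2.62223576e-04  2.36786891e-03  6.26470098e-04]
the job is handed in; nothing more can be done
None
```

The transformer stands upright in the tray farthest from the base (0.60 m; the two look-alikes are at about 0.39 m). The spring-loaded jaw is pulled back to the mark and still held by its tab. I handed the job in at about 16.5 s of the 45 s, and no verdict was reported.

**Transformer:** it is about 4 mm off the tray centre in each direction. Its top measured 44 mm above the bench, which is right for it standing on the tray floor.

**Jaw:** in the last side view its line was at holder x of about −41.5 mm and the mark at about −41 mm. That is within roughly 1 mm, with the arm at rest and the grip closed on the 10 mm tab. The wrist read about 8.7 N along the pull.

**Mark clip and bystanders:** the mark showed no shift. I moved nothing near the other objects, but I did not measure them again at the end.

**Disagreements:**
- The two cameras gave slightly different travel to the mark, 44.7 and 45.5 mm. The final pull was about 46 mm.
- The tool had drifted into a tilt of about 5 degrees by the time it gripped the tab, and the grip held.
- The top view could not check the jaw line at the end, because the arm hid it.

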